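# Set out the vaccine vials on their colour-coded stands

## Robot

A 6-joint arm with a two-finger parallel gripper is mounted at the origin on the work surface. World frame = base frame: x ahead of the robot, y to its left, z up, the work surface at z = 0. Lengths are in mm, angles in rad, forces in N, time in s.
With the tool pointing down it reaches from about 375 to 975 mm from the base axis. Payload 3.8 kg.
Tool frame: the origin (TCP) lies midway between the tips of the shut fingers; the grasp point (between the pads) lies 19 mm behind it; z points along the fingers, y is the direction in which the jaws open and shut (so a half turn about z gives the same grasp; the last joint's range is limited). The gripper opens to 88 mm and grips with 3 to 60 N. Pads are 18 mm wide; open, the fingers measure 123 mm over their backs; the gripper's body (75 mm by 187 mm) begins 45 mm behind the grasp point.
Start: joints at [-1.324, 0.264, 1.604, -0, 1.274, -0.037], TCP at [188.998, -647.995, 238.706] pointing down, gripper open.
Joint ranges: [-2.63, 2.63], [-0.94, 2.18], [0.31, 2.57], [-1.31, 4.45], [0, 2.66], [-2.55, 2.55]. Speed limits (rad/s): [2.57, 2.57, 3.14, 3.14, 3.14, 3.14].

## Interface

Orientations are given as a unit quaternion [w, x, y, z].
In Python, from bench import env gives the robot as it stands.
- The arm moves only by the tool jog_arm, never from a script. Its argument "targets" is a list that holds one entry, the list of rows, each a list of 5 numbers: the shift along the tool's x, y, z in m, then the turn about the tool's z in degrees, then the finger opening in m, from 0 to 0.0881. A call has 1 to 20 rows; each row is the pose to reach, as a shift and turn from the pose commanded when the call began, along the tool's axes at that moment; what a row does not reach only later rows make up. A row lasts 1/12 s, in which the tool goes at most 41.7 mm and 7.16 degrees, less where a joint would pass 70% of its speed; a pose out of reach is approached as far as the arm can. A call with a gripper value outside its range is refused whole. The fingers move at their own pace and stop on an object; the grip force is fixed at half the most. Time passes only in rows, so rows that repeat a pose let the fingers close. It gives the time, the measured TCP pose, the force and the opening at its end, in the units of the state.
- env.read_state(): the state, without advancing time (a new reading comes with each control period).
- env.snapshot(name): name is "scene" or "top"; returns the picture (384x512x3 uint8, red, green, blue); there is no depth.
- env.calibration(name): a dict with "K" (3x3 intrinsics, pixels), "xyz" and "orientation" of the camera in the world. Camera axes: x right, y down, z forward; pixel columns grow to the right and rows downward; lengths in mm; the calibration is good to about 2 mm. A picture is of the moment at which its call begins. calibration takes no time and is no camera call.
- env.sign_off(): hands the job in, once; it reports no verdict.
The state is a dict: "time": time; "joints": joint angles; "qd": joint speeds; "effort": joint torques, N m; "eef_pos": TCP position; "tool_rot": TCP orientation; "wrist_force": force on the tool from outside, world axes, zero at the start; "wrist_torque": the same for the moment, N m; "finger_gap": finger opening in mm.
Only numpy, scipy, OpenCV 4.12 (cv2) and the standard library are available. Lean on these libraries where they do the work, as an engineer would, in place of code of your own. Each camera call takes 0.05 s, during which the arm holds its last target. There are 200 camera calls.

## Task

Set out the vials for today's session: stand each clear-glass vial upright in the round stand of the same colour as its cap, setting it down gently on the stand's floor. Leave the two brown-glass vials standing where they are, and let no vial fall over.

Things in the scene. Friction and masses are not known exactly. Their poses are not given: they have to be found in the camera images.
- vial_red: round injection vial standing upright, clear glass with white contents (looks white, also from above round the cap), body 40 mm in diameter and straight from the bottom up to 46 mm, then a narrow neck and a red cap 28 mm in diameter; 66 mm tall in all, about 70 g; a thin red stripe round the label. Origin at the centre of its underside, z along the vial's axis (up); loose; its yaw means nothing
- vial_blue: round injection vial standing upright, clear glass with white contents (looks white, also from above round the cap), body 40 mm in diameter and straight from the bottom up to 46 mm, then a narrow neck and a blue cap 28 mm in diameter; 66 mm tall in all, about 70 g; a thin blue stripe round the label. Origin at the centre of its underside, z along the vial's axis (up); loose; its yaw means nothing
- vial_yellow: round injection vial standing upright, clear glass with white contents (looks white, also from above round the cap), body 40 mm in diameter and straight from the bottom up to 46 mm, then a narrow neck and a yellow cap 28 mm in diameter; 66 mm tall in all, about 70 g; a thin yellow stripe round the label. Origin at the centre of its underside, z along the vial's axis (up); loose; its yaw means nothing
- vial_green: round injection vial standing upright, clear glass with white contents (looks white, also from above round the cap), body 40 mm in diameter and straight from the bottom up to 46 mm, then a narrow neck and a green cap 28 mm in diameter; 66 mm tall in all, about 70 g; a thin green stripe round the label. Origin at the centre of its underside, z along the vial's axis (up); loose; its yaw means nothing
- brown_red: round injection vial standing upright, dark brown glass with a tan label (looks brown, also from above round the cap), body 40 mm in diameter and straight from the bottom up to 46 mm, then a narrow neck and a red cap 28 mm in diameter; 66 mm tall in all, about 70 g; a thin red stripe round the label. Origin at the centre of its underside, z along the vial's axis (up); loose; its yaw means nothing. Not to be used: it stays where it stands
- brown_blue: round injection vial standing upright, dark brown glass with a tan label (looks brown, also from above round the cap), body 40 mm in diameter and straight from the bottom up to 46 mm, then a narrow neck and a blue cap 28 mm in diameter; 66 mm tall in all, about 70 g; a thin blue stripe round the label. Origin at the centre of its underside, z along the vial's axis (up); loose; its yaw means nothing. Not to be used: it stays where it stands
- stand_red: red plastic vial stand, a shallow round dish fixed to the table: outer diameter 78 mm, rim 10 mm high and 5 mm thick, flat floor 68 mm across and 4 mm above the table. Origin at the centre of its underside (on the table), z up
- stand_blue: blue plastic vial stand, a shallow round dish fixed to the table: outer diameter 78 mm, rim 10 mm high and 5 mm thick, flat floor 68 mm across and 4 mm above the table. Origin at the centre of its underside (on the table), z up
- stand_yellow: yellow plastic vial stand, a shallow round dish fixed to the table: outer diameter 78 mm, rim 10 mm high and 5 mm thick, flat floor 68 mm across and 4 mm above the table. Origin at the centre of its underside (on the table), z up
- stand_green: green plastic vial stand, a shallow round dish fixed to the table: outer diameter 78 mm, rim 10 mm high and 5 mm thick, flat floor 68 mm across and 4 mm above the table. Origin at the centre of its underside (on the table), z up
Mind the look-alikes: they are no part of the job. There is more than one size of the stand_blue; the one meant has the size given above.

How it is judged:
By the outcome, as a careful person would: the job done as asked, in the order asked, and still so for the second after the job is handed in, with the robot touching nothing.
It also fails if it takes over 128 s, if anything falls off the work surface, if the arm or the gripper's body presses on something with over 40 N, if the wrist force passes 120 N, or if a joint passes its speed limit or range.

## Working session

There is one attempt and no reset: what is moved stays moved. The work goes in short steps, Python scripts to look and compute and a tool call to move; the robot and the scene stay as the last step left them, time stands still between calls to the robot, and variables do not carry over. Pictures are saved under pics/ and viewed, about 12 in all and at most 16, crops included, and the job is handed in when it is done.

Besides the shell and the picture viewer there is one more tool, called after "Call:" as name(argument=value, ...), one argument or row to a line, values as JSON. jog_arm: Moves the arm, as the interface text tells. Its arguments: {"type":"object","properties":{"targets":{"type":"array"}},"required":["targets"]}

```bash
mkdir -p pics; python3 - <<'E'
from bench import env
import cv2
for n in("top","scene"):
    im=env.snapshot(n); cv2.imwrite(f"pics/{n}0.png",cv2.cvtColor(im,cv2.COLOR_RGB2BGR)); c=env.calibration(n); print(n,c)
s=env.read_state(); print(s)
E
```

```text
top {'K': array([[483.9912056 ,   0.        , 256.50287201],
       [  0.        , 483.9912056 , 190.38594981],
       [  0.        ,   0.        ,   1.        ]]), 'xyz': array([ 405.62026156,   -6.74827651, 1358.41616034]), 'orientation': array([-0.0302643 ,  0.71506607, -0.69801076,  0.02335749])}
scene {'K': array([[449.52181275,   0.        , 255.41649574],
       [  0.        , 449.52181275, 190.66175798],
       [  0.        ,   0.        ,   1.        ]]), 'xyz': array([1257.76385847, -197.94955468, 1122.04826103]), 'orientation': array([-0.24020769,  0.75533238,  0.58384222, -0.17578828])}
{'time': 0.1, 'joints': array([-1.32388627e+00,  2.64615877e-01,  1.60521007e+00, -1.33744573e-06,
        1.27371426e+00, -3.68861479e-02]), 'qd': array([-0.00012756, -0.00175205, -0.00390207,  0.0001356 , -0.0020758 ,
       -0.00152203]), 'effort': array([-4.20052284e-04, -5.03619397e+01, -3.58071148e+01,  7.30761141e-02,
        2.32831039e-02, -4.83614531e-05]), 'eef_pos': array([ 188.8530938 , -647.38250116,  237.56903208]), 'tool_rot': array([-9.68347232e-04,  9.89948849e-01,  1.41422519e-01, -1.02706257e-04]), 'wrist_force': array([-0.39790148,  0.10023941, -0.47483786]), 'wrist_torque': array([-0.08115441,  0.0381384 , -0.00780556]), 'finger_gap': 88.49218009493084}
```

View pics/top0.png

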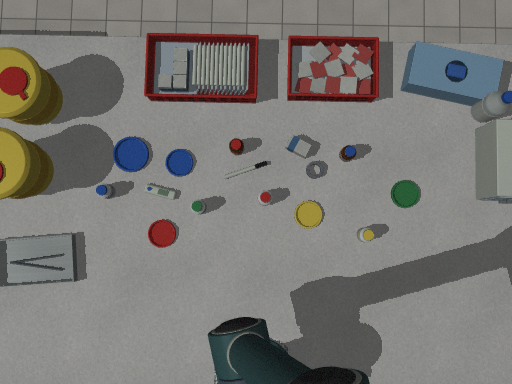

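View pics/scene0.png

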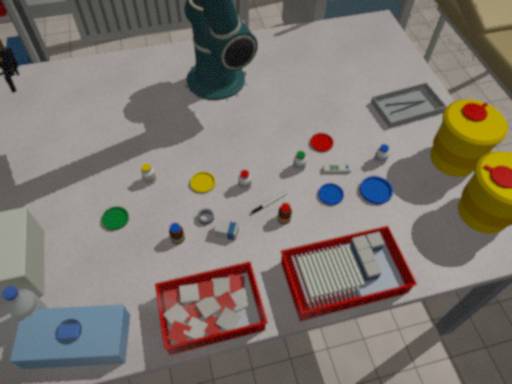

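The top view shows:
- Clear vials: blue (104,190), green (198,207), red (265,198), yellow (367,235).
- Brown vials: red (236,146), blue (348,153).
- Stands: red (162,233), yellow (309,214), green (405,194).
- Blue dishes: (131,154) is about 36 px across and (180,162) about 28 px. 78 mm should come to about 28 px, so (180,162) looks like the stand meant.

I'll measure all of these and check the blue pair in one crop.

```bash
cat > h.py <<'E'
from bench import env
import cv2, numpy as np
from scipy.spatial.transform import Rotation as R
def cam(n):
    c=env.calibration(n); q=c["orientation"]; return c["K"],np.array(c["xyz"]),R.from_quat([q[1],q[2],q[3],q[0]]).as_matrix()
def ray(n,p):
    K,t,r=cam(n); d=r@np.linalg.inv(K)@[p[0],p[1],1]; return t,d/np.linalg.norm(d)
def plane(n,p,z):
    t,d=ray(n,p); return t+d*(z-t[2])/d[2]
def proj(n,X):
    K,t,r=cam(n); u=K@(r.T@(np.array(X)-t)); return u[:2]/u[2]
def cross(p,q):
    t,d=ray("top",p);u,e=ray("scene",q)
    a=np.linalg.lstsq(np.c_[d,-e],u-t,rcond=None)[0]; A=t+a[0]*d;B=u+a[1]*e
    return (A+B)/2,np.linalg.norm(A-B)
HUE=dict(red=(-8,8),yellow=(20,35),green=(45,95),blue=(100,125))
def blob(im,col,p,w,smin=110,vmin=50):
    "centre (min enclosing circle + centroid) of the coloured blob nearest p"
    h=cv2.cvtColor(im,cv2.COLOR_RGB2HSV).astype(int); H=(h[...,0]+20)%180-20
    m=((H>=HUE[col][0])&(H<=HUE[col][1])&(h[...,1]>smin)&(h[...,2]>vmin)).astype(np.uint8)
    z=np.zeros_like(m); x,y=map(int,np.round(p)); z[y-w:y+w+1,x-w:x+w+1]=1
    n,l,s,c=cv2.connectedComponentsWithStats(m*z)
    i=max(range(1,n),key=lambda k:s[k,4])
    return c[i],s[i]
E
python3 - <<'E'
from h import *
T=cv2.imread("pics/top0.png")[...,::-1].copy(); S=cv2.imread("pics/scene0.png")[...,::-1].copy()
for k,col,p,z,w in [("vial","red",(265,198),66,9),("vial","blue",(104,190),66,9),("vial","yellow",(368,235),66,9),("vial","green",(198,207),66,9),("brown","red",(236,146),66,9),("brown","blue",(349,153),66,9),
  ("stand","red",(162,233),10,20),("stand","blue",(180,162),10,19),("BIG","blue",(131,154),10,22),("stand","yellow",(309,214),10,20),("stand","green",(405,194),10,20)]:
    c,s=blob(T,col,p,w); X=plane("top",c,z); 
    c2,s2=blob(S,col,proj("scene",X),w); Y,g=cross(c,c2)
    d=np.array(s[2:4])*(1358-z)/484
    print(k,col,c.round(1),"bbox mm",d.round(0),"area",s[4],"plane",X.round(0),"cross",Y.round(0),"gap",g.round(1),s2[2:])
cv2.imwrite("pics/c1.png",cv2.resize(T[130:260,85:215,::-1],None,fx=4.5,fy=4.5,interpolation=cv2.INTER_CUBIC))
E
```

```text
vial red [264.9 196.6] bbox mm [29. 27.] area 80 plane [487. -16.  66.] cross [488. -14.  64.] gap 4.5 [ 8  8 54]
vial blue [101.  189.6] bbox mm [29. 27.] area 85 plane [496. 425.  66.] cross [497. 428.  62.] gap 4.0 [ 8  7 43]
vial yellow [368.  234.6] bbox mm [29. 27.] area 88 plane [ 393. -292.   66.] cross [ 393. -290.   64.] gap 4.5 [ 9  9 61]
vial green [196.4 205.8] bbox mm [27. 27.] area 76 plane [459. 167.  66.] cross [459. 169.  63.] gap 3.6 [ 7  6 36]
brown red [235.2 144.1] bbox mm [27. 37.] area 96 plane [628.  67.  66.] cross [629.  70.  58.] gap 3.5 [11 12 93]
brown blue [349.9 150.9] bbox mm [29. 29.] area 89 plane [ 616. -241.   66.] cross [ 617. -240.   62.] gap 4.5 [10 10 76]
stand red [161.4 233.3] bbox mm [78. 78.] area 608 plane [382. 269.  10.] cross [382. 272.   5.] gap 3.9 [ 23  19 341]
stand blue [179.  162.2] bbox mm [75. 75.] area 580 plane [582. 227.  10.] cross [583. 230.   5.] gap 3.9 [ 25  21 406]
BIG blue [130.4 153.9] bbox mm [100.  97.] area 983 plane [603. 365.  10.] cross [604. 369.   6.] gap 4.6 [ 33  28 698]
stand yellow [307.9 214.2] bbox mm [78. 78.] area 605 plane [ 445. -137.   10.] cross [ 445. -135.    6.] gap 4.1 [ 25  21 423]
stand green [404.6 193.5] bbox mm [78. 78.] area 595 plane [ 509. -405.   10.] cross [ 510. -404.    6.] gap 3.7 [ 26  22 443]
```

View pics/c1.png

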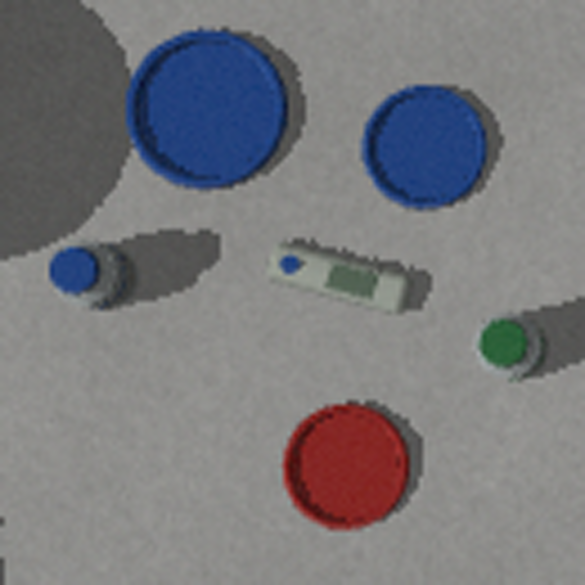

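The crop confirms it. The small blue dish at about (180,162) measures 75 mm, and the look-alike at (131,154) measures about 99 mm. The caps cross at z of about 62–64 and the rims at about 5–6, which fits to within calibration. I'll start with yellow: move above it and turn the tool to yaw 90°, so that tool x = world y, tool y = world x and tool z = down.

Call:
jog_arm(
  targets=[
    [[0.01,-0.01,0.003,-3,0.088],[0.03,-0.03,0.01,-8,0.088],[0.055,-0.053,0.016,-14,0.088],[0.08,-0.077,0.024,-20,0.088],[0.105,-0.101,0.031,-26,0.088],[0.13,-0.125,0.039,-32,0.088],[0.155,-0.15,0.046,-38,0.088],[0.18,-0.174,0.053,-44,0.088],[0.205,-0.198,0.061,-50,0.088],[0.23,-0.222,0.068,-56,0.088],[0.255,-0.246,0.076,-62,0.088],[0.275,-0.266,0.082,-68,0.088],[0.29,-0.281,0.086,-72,0.088],[0.296,-0.287,0.088,-73.7,0.088],[0.296,-0.287,0.088,-73.7,0.088],[0.296,-0.287,0.088,-73.7,0.088],[0.296,-0.287,0.088,-73.7,0.088]],
  ],
)

```text
time: 1.52
eef_pos: [392.6, -290.7, 151.0]
tool_rot: [0.0, 0.708, 0.706, -0.0]
wrist_force: [0.6, -0.2, -0.7]
finger_gap: 88.2
```

Call:
jog_arm(
  targets=[
    [[0,0,0.01,0,0.088],[0,0,0.03,0,0.088],[0,0,0.055,0,0.088],[0,0,0.08,0,0.088],[0,0,0.1,0,0.088],[0,0,0.117,0,0.088],[0,0,0.128,0,0.088],[0,0,0.134,0,0.088],[0,0,0.137,0,0.088],[0,0,0.137,0,0.088],[0,0,0.137,0,0.07],[0,0,0.137,0,0.055],[0,0,0.137,0,0.048],[0,0,0.137,0,0.044],[0,0,0.137,0,0.04],[0,0,0.137,0,0.036],[0,0,0.137,0,0.036],[0,0,0.137,0,0.036],[0,0,0.137,0,0.036],[0,0,0.137,0,0.036]],
  ],
)

```text
time: 3.18
eef_pos: [392.9, -289.6, 13.8]
tool_rot: [0.0, 0.707, 0.707, 0.0]
wrist_force: [0.4, 0.2, 1.7]
finger_gap: 38.8
```

Call:
jog_arm(
  targets=[
    [[0,0,-0.005,0,0.036],[0,0,-0.02,0,0.036],[0,0,-0.04,0,0.036],[0,0,-0.06,0,0.036],[0,0,-0.08,0,0.036],[0.005,0.002,-0.095,0,0.036],[0.02,0.006,-0.1,0,0.036],[0.04,0.013,-0.1,0,0.036],[0.06,0.02,-0.1,0,0.036],[0.08,0.027,-0.1,0,0.036],[0.1,0.034,-0.1,0,0.036],[0.12,0.04,-0.1,0,0.036],[0.138,0.046,-0.1,0,0.036],[0.15,0.05,-0.1,0,0.036],[0.155,0.052,-0.1,0,0.036],[0.155,0.052,-0.1,0,0.036],[0.155,0.052,-0.1,0,0.036]],
  ],
)

```text
time: 4.6
eef_pos: [444.8, -134.8, 113.7]
tool_rot: [-0.0, 0.707, 0.707, -0.0]
wrist_force: [0.1, 0.2, -0.9]
finger_gap: 39.0
```

```bash
python3 - <<'E'
from h import *
s=env.read_state();print(s["eef_pos"],s["finger_gap"],s["wrist_force"])
S=env.snapshot("scene"); e=s["eef_pos"]
x,y=proj("scene",[e[0],e[1],e[2]+19]).round().astype(int); print(x,y)
cv2.imwrite("pics/s1.png",cv2.resize(S[y-65:y+55,x-75:x+75,::-1],None,fx=5,fy=5,interpolation=cv2.INTER_CUBIC))
E
```

```text
[ 444.754212   -134.7618419   113.68890043] 38.991670451282175 [ 0.0847296   0.16399932 -0.88197613]
198 156
```

View pics/s1.png

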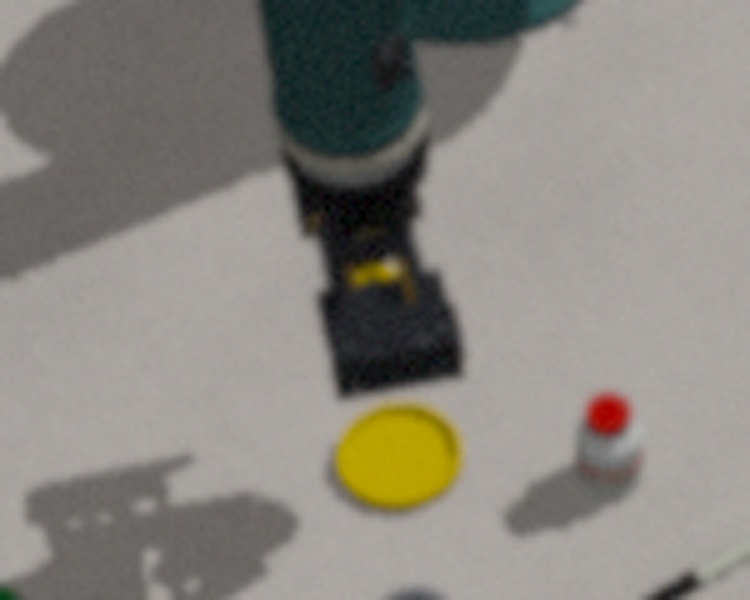

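The yellow cap shows between the fingers at about (375,270), so the vial is held and upright. The stand is directly below. Next I lower it, with slow rows near the floor.

Call:
jog_arm(
  targets=[
    [[0,0,0.008,0,0.036],[0,0,0.025,0,0.036],[0,0,0.045,0,0.036],[0,0,0.062,0,0.036],[0,0,0.076,0,0.036],[0,0,0.085,0,0.036],[0,0,0.09,0,0.036],[0,0,0.092,0,0.036],[0,0,0.093,0,0.036],[0,0,0.094,0,0.036],[0,0,0.0945,0,0.036],[0,0,0.095,0,0.036],[0,0,0.0955,0,0.036],[0,0,0.096,0,0.036],[0,0,0.096,0,0.036],[0,0,0.096,0,0.036]],
  ],
)

```text
time: 5.98
eef_pos: [445.0, -134.6, 17.8]
tool_rot: [0.0, 0.707, 0.707, 0.0]
wrist_force: [-0.1, 0.1, -0.9]
finger_gap: 39.3
```

Call:
jog_arm(
  targets=[
    [[0,0,0.0003,0,0.036],[0,0,0.0006,0,0.036],[0,0,0.0009,0,0.036],[0,0,0.0009,0,0.036]],
  ],
)

```text
time: 6.32
eef_pos: [445.0, -134.6, 17.8]
tool_rot: [-0.0, 0.707, 0.707, -0.0]
wrist_force: [-3.7, 1.0, 9.7]
finger_gap: 38.8
```

Call:
jog_arm(
  targets=[
    [[0,0,0,0,0.045],[0,0,0,0,0.06],[0,0,0,0,0.075],[0,0,0,0,0.085],[0,0,0,0,0.085],[0,0,-0.005,0,0.085],[0,0,-0.02,0,0.085],[0,0,-0.045,0,0.085],[0,0,-0.07,0,0.085],[0.005,0.002,-0.09,0,0.085],[0.02,0.007,-0.1,0,0.085],[0.04,0.014,-0.1,0,0.085],[0.06,0.021,-0.1,0,0.085],[0.08,0.028,-0.1,0,0.085],[0.1,0.036,-0.1,0,0.085],[0.114,0.041,-0.1,0,0.085],[0.12,0.043,-0.1,0,0.085],[0.12,0.043,-0.1,0,0.085],[0.12,0.043,-0.1,0,0.085]],
  ],
)

```text
time: 7.9
eef_pos: [487.8, -14.8, 116.8]
tool_rot: [0.0, 0.707, 0.707, -0.0]
wrist_force: [-0.2, 0.3, -0.7]
finger_gap: 84.8
```

```bash
python3 - <<'E'
from h import *
S=env.snapshot("scene")
x,y=proj("scene",[445,-135,30]).round().astype(int); print(x,y)
cv2.imwrite("pics/s2.png",cv2.resize(S[y-65:y+55,x-75:x+75,::-1],None,fx=5,fy=5,interpolation=cv2.INTER_CUBIC))
E
```

```text
201 177
```

View pics/s2.png

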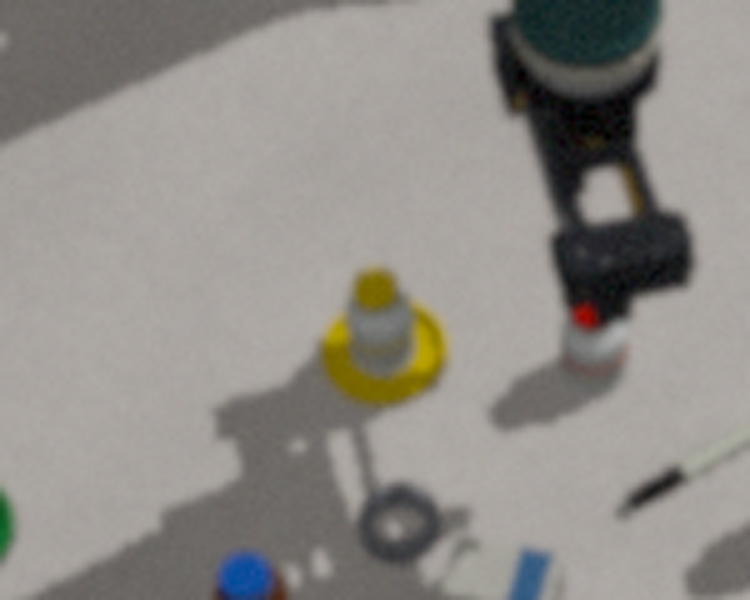

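The yellow vial stands upright in the middle of the yellow stand at about (380,340), and the gripper is above the red vial. Next, grasp red.

Call:
jog_arm(
  targets=[
    [[0,0,0.008,0,0.085],[0,0,0.025,0,0.085],[0,0,0.047,0,0.085],[0,0,0.07,0,0.085],[0,0,0.087,0,0.085],[0,0,0.097,0,0.085],[0,0,0.102,0,0.085],[0,0,0.103,0,0.085],[0,0,0.103,0,0.085],[0,0,0.103,0,0.07],[0,0,0.103,0,0.055],[0,0,0.103,0,0.048],[0,0,0.103,0,0.044],[0,0,0.103,0,0.04],[0,0,0.103,0,0.036],[0,0,0.103,0,0.036],[0,0,0.103,0,0.036],[0,0,0.103,0,0.036],[0,0,0.103,0,0.036]],
  ],
)

```text
time: 9.53
eef_pos: [488.1, -14.6, 13.9]
tool_rot: [0.0, 0.707, 0.707, 0.0]
wrist_force: [-0.2, 0.4, 1.7]
finger_gap: 39.4
```

Call:
jog_arm(
  targets=[
    [[0,0,-0.005,0,0.036],[0,0,-0.02,0,0.036],[0,0,-0.045,0,0.036],[0,0,-0.07,0,0.036],[0.003,-0.001,-0.09,0,0.036],[0.015,-0.005,-0.1,0,0.036],[0.04,-0.015,-0.1,0,0.036],[0.07,-0.026,-0.1,0,0.036],[0.1,-0.037,-0.1,0,0.036],[0.13,-0.048,-0.1,0,0.036],[0.16,-0.059,-0.1,0,0.036],[0.19,-0.07,-0.1,0,0.036],[0.22,-0.081,-0.1,0,0.036],[0.245,-0.091,-0.1,0,0.036],[0.265,-0.099,-0.1,0,0.036],[0.28,-0.104,-0.1,0,0.036],[0.286,-0.106,-0.1,0,0.036],[0.286,-0.106,-0.1,0,0.036],[0.286,-0.106,-0.1,0,0.036]],
  ],
)

```text
time: 11.12
eef_pos: [381.6, 271.2, 113.4]
tool_rot: [0.0, 0.707, 0.707, -0.001]
wrist_force: [0.4, 0.2, 0.2]
finger_gap: 38.9
```

Call:
jog_arm(
  targets=[
    [[0,0,0.008,0,0.036],[0,0,0.025,0,0.036],[0,0,0.045,0,0.036],[0,0,0.062,0,0.036],[0,0,0.076,0,0.036],[0,0,0.085,0,0.036],[0,0,0.09,0,0.036],[0,0,0.092,0,0.036],[0,0,0.093,0,0.036],[0,0,0.094,0,0.036],[0,0,0.0945,0,0.036],[0,0,0.095,0,0.036],[0,0,0.0955,0,0.036],[0,0,0.0958,0,0.036],[0,0,0.0961,0,0.036],[0,0,0.0964,0,0.036],[0,0,0.0964,0,0.036]],
  ],
)

```text
time: 12.53
eef_pos: [382.3, 271.6, 17.9]
tool_rot: [-0.0, 0.707, 0.707, 0.0]
wrist_force: [-1.7, -0.8, 4.5]
finger_gap: 39.2
```

Contact is gentle at 4.5 N. Release, then move over to green.

Call:
jog_arm(
  targets=[
    [[0,0,0,0,0.045],[0,0,0,0,0.06],[0,0,0,0,0.075],[0,0,0,0,0.085],[0,0,0,0,0.085],[0,0,-0.005,0,0.085],[0,0,-0.02,0,0.085],[0,0,-0.045,0,0.085],[0,0,-0.07,0,0.085],[-0.005,0.004,-0.09,0,0.085],[-0.02,0.015,-0.1,0,0.085],[-0.04,0.03,-0.1,0,0.085],[-0.06,0.045,-0.1,0,0.085],[-0.08,0.06,-0.1,0,0.085],[-0.095,0.071,-0.1,0,0.085],[-0.103,0.077,-0.1,0,0.085],[-0.103,0.077,-0.1,0,0.085],[-0.103,0.077,-0.1,0,0.085]],
  ],
)

```text
time: 14.03
eef_pos: [459.0, 168.3, 117.4]
tool_rot: [-0.0, 0.708, 0.706, -0.0]
wrist_force: [-1.0, -0.0, 0.5]
finger_gap: 84.9
```

Call:
jog_arm(
  targets=[
    [[0,0,0.008,0,0.085],[0,0,0.025,0,0.085],[0,0,0.047,0,0.085],[0,0,0.07,0,0.085],[0,0,0.087,0,0.085],[0,0,0.097,0,0.085],[0,0,0.102,0,0.085],[0,0,0.103,0,0.085],[0,0,0.103,0,0.085],[0,0,0.103,0,0.07],[0,0,0.103,0,0.055],[0,0,0.103,0,0.048],[0,0,0.103,0,0.044],[0,0,0.103,0,0.04],[0,0,0.103,0,0.036],[0,0,0.103,0,0.036],[0,0,0.103,0,0.036],[0,0,0.103,0,0.036],[0,0,0.103,0,0.036]],
  ],
)

```text
time: 15.62
eef_pos: [459.2, 168.3, 14.5]
tool_rot: [0.0, 0.707, 0.707, 0.0]
wrist_force: [0.5, 0.0, 1.2]
finger_gap: 39.4
```

Call:
jog_arm(
  targets=[
    [[0,0,-0.005,0,0.036],[0,0,-0.02,0,0.036],[0,0,-0.045,0,0.036],[0,0,-0.07,0,0.036],[0,0,-0.09,0,0.036],[-0.005,0,-0.102,0,0.036],[-0.02,0.002,-0.11,0,0.036],[-0.045,0.004,-0.11,0,0.036],[-0.08,0.007,-0.11,0,0.036],[-0.115,0.01,-0.11,0,0.036],[-0.15,0.013,-0.11,0,0.036],[-0.185,0.017,-0.11,0,0.036],[-0.22,0.02,-0.11,0,0.036],[-0.25,0.022,-0.11,0,0.036],[-0.27,0.024,-0.11,0,0.036],[-0.28,0.025,-0.11,0,0.036]],
  ],
)

```text
time: 16.95
eef_pos: [483.5, -114.3, 124.1]
tool_rot: [-0.0, 0.708, 0.706, -0.0]
wrist_force: [-0.9, 0.7, -1.0]
finger_gap: 39.3
```

Call:
jog_arm(
  targets=[
    [[-0.01,0.001,0,0,0.036],[-0.03,0.003,0,0,0.036],[-0.06,0.005,0,0,0.036],[-0.095,0.008,0,0,0.036],[-0.13,0.011,0,0,0.036],[-0.165,0.014,0,0,0.036],[-0.2,0.018,0,0,0.036],[-0.23,0.02,0,0,0.036],[-0.26,0.023,0,0,0.036],[-0.28,0.025,0,0,0.036],[-0.29,0.026,0,0,0.036],[-0.293,0.026,0,0,0.036],[-0.293,0.026,0,0,0.036],[-0.293,0.026,0,0,0.036]],
  ],
)

```text
time: 18.12
eef_pos: [509.6, -403.1, 124.0]
tool_rot: [-0.001, 0.707, 0.707, 0.0]
wrist_force: [0.4, 0.0, -0.6]
finger_gap: 38.9
```

Call:
jog_arm(
  targets=[
    [[0,0,0.008,0,0.036],[0,0,0.025,0,0.036],[0,0,0.048,0,0.036],[0,0,0.07,0,0.036],[0,0,0.086,0,0.036],[0,0,0.095,0,0.036],[0,0,0.1,0,0.036],[0,0,0.102,0,0.036],[0,0,0.103,0,0.036],[0,0,0.104,0,0.036],[0,0,0.1045,0,0.036],[0,0,0.105,0,0.036],[0,0,0.1055,0,0.036],[0,0,0.1058,0,0.036],[0,0,0.1061,0,0.036],[0,0,0.1064,0,0.036],[0,0,0.1064,0,0.036]],
  ],
)

```text
time: 19.53
eef_pos: [509.8, -404.8, 18.5]
tool_rot: [0.0, 0.707, 0.707, -0.0]
wrist_force: [-0.4, 1.2, 3.2]
finger_gap: 39.0
```

Call:
jog_arm(
  targets=[
    [[0,0,0,0,0.045],[0,0,0,0,0.06],[0,0,0,0,0.075],[0,0,0,0,0.085],[0,0,0,0,0.085],[0,0,-0.005,0,0.085],[0,0,-0.02,0,0.085],[0,0,-0.045,0,0.085],[0,0,-0.07,0,0.085],[0.005,0,-0.09,0,0.085],[0.02,0,-0.105,0,0.085],[0.045,0,-0.11,0,0.085],[0.08,-0.001,-0.11,0,0.085],[0.115,-0.001,-0.11,0,0.085],[0.15,-0.002,-0.11,0,0.085],[0.185,-0.003,-0.11,0,0.085],[0.22,-0.003,-0.11,0,0.085],[0.25,-0.004,-0.11,0,0.085],[0.27,-0.004,-0.11,0,0.085],[0.282,-0.004,-0.11,0,0.085]],
  ],
)

```text
time: 21.2
eef_pos: [505.6, -120.4, 128.4]
tool_rot: [-0.0, 0.707, 0.708, 0.0]
wrist_force: [1.4, -1.0, 0.4]
finger_gap: 84.7
```

Call:
jog_arm(
  targets=[
    [[0.015,0,0,0,0.085],[0.04,0,0,0,0.085],[0.075,-0.001,0,0,0.085],[0.11,-0.001,0,0,0.085],[0.145,-0.002,0,0,0.085],[0.18,-0.002,0,0,0.085],[0.215,-0.003,0,0,0.085],[0.25,-0.004,0,0,0.085],[0.285,-0.004,0,0,0.085],[0.32,-0.005,0,0,0.085],[0.355,-0.005,0,0,0.085],[0.39,-0.006,0,0,0.085],[0.425,-0.006,0,0,0.085],[0.46,-0.007,0,0,0.085],[0.495,-0.008,0,0,0.085],[0.52,-0.008,0,0,0.085],[0.54,-0.009,0,0,0.085],[0.55,-0.009,0,0,0.085],[0.55,-0.009,0,0,0.085],[0.55,-0.009,0,0,0.085]],
  ],
)

```text
time: 22.87
eef_pos: [497.5, 426.8, 127.8]
tool_rot: [0.0, 0.707, 0.707, -0.0]
wrist_force: [-0.2, 0.2, 0.6]
finger_gap: 85.0
```

```bash
python3 - <<'E'
from h import *
s=env.read_state();print(s["time"],s["eef_pos"],s["finger_gap"])
S=env.snapshot("scene"); cv2.imwrite("pics/s3.png",cv2.resize(S[80:280,90:440,::-1],None,fx=2.2,fy=2.2,interpolation=cv2.INTER_CUBIC))
E
```

```text
22.8667 [497.45827661 426.8149847  127.80230337] 85.02007764037255
```

View pics/s3.png

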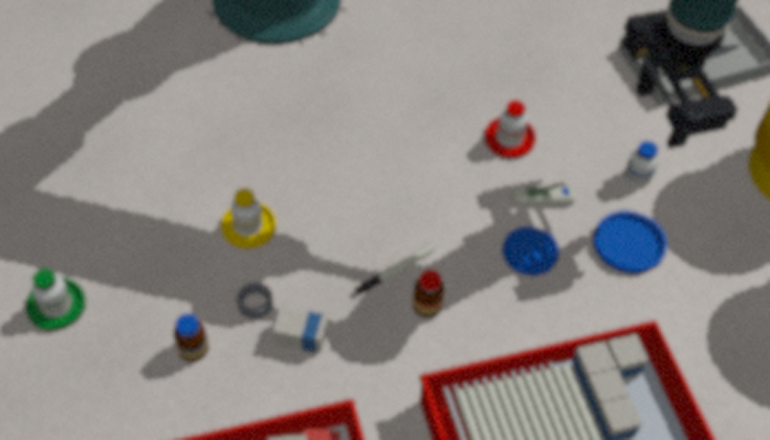

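Yellow, red and green stand upright in their stands, and the browns are untouched at (190,335) and (428,292). Next, grasp blue.

Call:
jog_arm(
  targets=[
    [[0,0,0.008,0,0.085],[0,0,0.025,0,0.085],[0,0,0.05,0,0.085],[0,0,0.075,0,0.085],[0,0,0.095,0,0.085],[0,0,0.107,0,0.085],[0,0,0.113,0,0.085],[0,0,0.114,0,0.085],[0,0,0.114,0,0.085],[0,0,0.114,0,0.07],[0,0,0.114,0,0.055],[0,0,0.114,0,0.048],[0,0,0.114,0,0.044],[0,0,0.114,0,0.04],[0,0,0.114,0,0.036],[0,0,0.114,0,0.036],[0,0,0.114,0,0.036],[0,0,0.114,0,0.036],[0,0,0.114,0,0.036]],
  ],
)

```text
time: 24.5
eef_pos: [497.3, 427.4, 14.1]
tool_rot: [-0.0, 0.707, 0.707, 0.0]
wrist_force: [0.1, -0.6, 1.2]
finger_gap: 39.4
```

Call:
jog_arm(
  targets=[
    [[0,0,-0.005,0,0.036],[0,0,-0.02,0,0.036],[0,0,-0.045,0,0.036],[0,0,-0.07,0,0.036],[-0.005,0.002,-0.09,0,0.036],[-0.02,0.008,-0.1,0,0.036],[-0.04,0.017,-0.1,0,0.036],[-0.065,0.028,-0.1,0,0.036],[-0.09,0.039,-0.1,0,0.036],[-0.115,0.05,-0.1,0,0.036],[-0.14,0.061,-0.1,0,0.036],[-0.165,0.072,-0.1,0,0.036],[-0.185,0.08,-0.1,0,0.036],[-0.195,0.084,-0.1,0,0.036],[-0.198,0.086,-0.1,0,0.036],[-0.198,0.086,-0.1,0,0.036],[-0.198,0.086,-0.1,0,0.036]],
  ],
)

```text
time: 25.92
eef_pos: [582.9, 229.7, 114.0]
tool_rot: [-0.0, 0.707, 0.707, 0.0]
wrist_force: [-0.5, 0.4, -0.7]
finger_gap: 38.9
```

Call:
jog_arm(
  targets=[
    [[0,0,0.008,0,0.036],[0,0,0.025,0,0.036],[0,0,0.045,0,0.036],[0,0,0.062,0,0.036],[0,0,0.076,0,0.036],[0,0,0.085,0,0.036],[0,0,0.09,0,0.036],[0,0,0.092,0,0.036],[0,0,0.093,0,0.036],[0,0,0.094,0,0.036],[0,0,0.0945,0,0.036],[0,0,0.095,0,0.036],[0,0,0.0955,0,0.036],[0,0,0.0958,0,0.036],[0,0,0.0961,0,0.036],[0,0,0.0964,0,0.036],[0,0,0.0964,0,0.036]],
  ],
)

```text
time: 27.33
eef_pos: [583.3, 229.3, 18.1]
tool_rot: [0.0, 0.707, 0.707, 0.0]
wrist_force: [-1.0, -1.1, 3.4]
finger_gap: 39.4
```

Contact is gentle at 3.4 N. Release, rise and back away towards the robot.

Call:
jog_arm(
  targets=[
    [[0,0,0,0,0.045],[0,0,0,0,0.06],[0,0,0,0,0.075],[0,0,0,0,0.085],[0,0,0,0,0.085],[0,0,-0.005,0,0.085],[0,0,-0.02,0,0.085],[0,0,-0.045,0,0.085],[0,0,-0.08,0,0.085],[0,0,-0.11,0,0.085],[-0.005,-0.005,-0.13,0,0.085],[-0.02,-0.02,-0.145,0,0.085],[-0.045,-0.04,-0.15,0,0.085],[-0.07,-0.06,-0.15,0,0.085],[-0.095,-0.08,-0.15,0,0.085],[-0.115,-0.095,-0.15,0,0.085],[-0.125,-0.1,-0.15,0,0.085],[-0.125,-0.1,-0.15,0,0.085],[-0.125,-0.1,-0.15,0,0.085]],
  ],
)

```text
time: 28.92
eef_pos: [483.8, 104.4, 168.3]
tool_rot: [0.0, 0.708, 0.706, 0.001]
wrist_force: [0.1, 1.3, -0.1]
finger_gap: 85.1
```

```bash
python3 - <<'E'
from h import *
s=env.read_state();print(s["time"],s["eef_pos"],s["finger_gap"])
S=env.snapshot("scene"); cv2.imwrite("pics/s4.png",cv2.resize(S[80:280,90:440,::-1],None,fx=2.2,fy=2.2,interpolation=cv2.INTER_CUBIC))
S0=cv2.imread("pics/scene0.png")[...,::-1].copy()
for n,c,X in [("vial","red",(382,271,70)),("vial","blue",(583,229,70)),("vial","yellow",(445,-135,70)),("vial","green",(510,-404,70)),("brown","red",(628,69,66)),("brown","blue",(616,-240,66))]:
    p=proj("scene",X); b=blob(S,c,p,7)[0]; print(n,c,"expected",p.round(0),"cap",b.round(1), "before" if n=="brown" else "", blob(S0,c,p,7)[0].round(1) if n=="brown" else "")
E
```

```text
28.9167 [483.81277268 104.43039374 168.25439678] 85.08597806092806
vial red expected [323. 129.] cap [323.9 128.9]  
vial blue expected [333. 181.] cap [333.5 181.8]  
vial yellow expected [200. 169.] cap [200.4 169.4]  
vial green expected [108. 206.] cap [109.6 206.2]  
brown red expected [284. 206.] cap [285.1 208.2] before [285.1 208.1]
brown blue expected [174. 226.] cap [174.8 227.4] before [174.7 227.6]
```

View pics/s4.png

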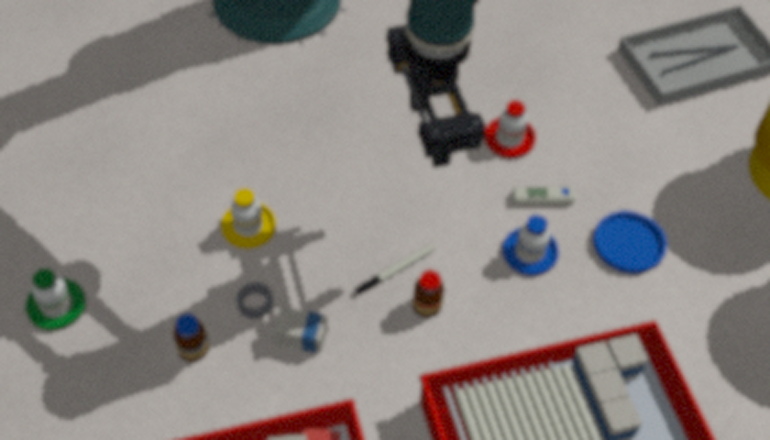

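All four clear vials stand upright in the middle of their stands: red (510,125), blue (535,240), yellow (245,212), green (50,295). The brown vials haven't moved, and the arm is clear of everything. I'm handing in.

```bash
python3 -c "
from bench import env
print(env.sign_off())"
```

```text
the job is handed in; nothing more can be done
None
```

The job is handed in: each clear-glass vial (yellow, red, green, blue) now stands upright in the stand of its cap's colour. For blue I used the 75–78 mm stand, not the roughly 99 mm look-alike. It took about 29 s of the 128 s allowed.

**Setting down:** The force reading at contact was 3–5 N for red, green and blue. Yellow read about 10 N, because its last step pressed slightly further than needed.

**Last checks:** In the final picture all four caps were within about 2 pixels of where they should be. The brown vials' caps were within 0.2 pixels of where they started, nothing had fallen, and the gripper was open and clear of everything.

**Disagreements:** The two cameras differed by about 4 mm, which the calibration allows. The fingers read about 39 mm on the 40 mm vials. Neither caused any trouble.

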